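# Check that a brake lever stops short of the bar

### The arm

A 7-joint arm with a two-finger parallel gripper is mounted at the origin on the work surface. World frame = base frame: x ahead of the robot, y to its left, z up, the work surface at z = 0. Lengths are in m, angles in rad, forces in N, time in s.
With the tool pointing down it reaches from about 0.425 to 0.925 m from the base axis. Payload 6.8 kg.
Tool frame: the origin (TCP) lies midway between the tips of the shut fingers; the grasp point (between the pads) lies 19 mm behind it (bot.grasp_offset is the distance from the TCP to the grasp point, in m); x points along the fingers, y is the direction in which the jaws open and shut, and the axes are right-handed (so a half turn about x gives the same grasp; the last joint's range is limited). The gripper opens to 85 mm and grips with 20 to 120 N. Pads are 22 mm wide; open, the fingers measure 114 mm over their backs; the gripper's body (76 mm by 85 mm) begins 54 mm behind the grasp point. The pads swing forward as they close: fully open they stand 13 mm farther back than shut.
Start: joints at [1.07, 0.477, 0.022, 1.555, -0.011, 1.109, -0.083], TCP at [0.258, -0.624, 0.231] pointing down, gripper open.
Joint ranges: [-2.96, 2.96], [-0.34, 2.1], [-1.41, 1.46], [0.24, 2.44], [-1.37, 4.51], [0.17, 1.92], [-2.96, 2.96]. Speed limits (rad/s): [2.39, 2.39, 3.14, 3.14, 3.14, 3.14, 3.14].

### API

Orientations are given as [roll, pitch, yaw] about the fixed x, y, z axes, in that order (R = Rz(yaw) Ry(pitch) Rx(roll)).
In Python, from cell import get_obs, vision, bot gives the robot as it stands.
- The arm moves only by the shell command python3 -m pendant 'ROWS'. ROWS is JSON, a list of rows, each an object of numbers: "tx", "ty", "tz": the shift along the tool's x, y, z in units of 25 mm (1.0 is 25 mm); "turn": the turn about the tool's x in units of 5 degrees (1.0 is 5 degrees); "grip": the closure, from -1 (fully open) to 1 (shut). In form: [{"tx": .., "ty": .., "tz": .., "turn": .., "grip": ..}, ...]. A call has 1 to 10 rows; each row shifts and turns the commanded pose from where the row before left it, along the tool's axes as they then stand; what a row does not reach is not made up. A row lasts 1/12 s, in which the tool goes at most 41.7 mm and 7.16 degrees, less where a joint would pass 70% of its speed; a pose out of reach is approached as far as the arm can. A call is refused whole if a number of a shift passes 1 or a number of a turn 1, either way. A call with a gripper value outside its range is refused whole. The fingers move at their own pace and stop on an object; the grip force is fixed at half the most. Time passes only in rows, so rows that do not move let the fingers close. It gives the time, the measured TCP pose, the force and the opening at its end, in the units of the state.
- get_obs(): the state, without advancing time (a new reading comes with each control period).
- vision.snapshot(name): name is "scene" or "top"; returns a dict with "frame" (400x640x3 uint8, blue, green, red), "intrinsics" (3x3 intrinsics, pixels), "position" and "attitude" of the camera in the world. Camera axes: x right, y down, z forward; pixel columns grow to the right and rows downward; lengths in m; the calibration is good to about 2 mm. A picture is of the moment at which its call begins. There is no depth.
- bot.job_done(): hands the job in, once; it reports no verdict.
The state is a dict: "t": time; "qpos": joint angles; "joint_vel": joint speeds; "joint_efforts": joint torques, N m; "tcp_pos": TCP position; "tcp_rot": TCP orientation; "contact_force": force on the tool from outside, world axes, zero at the start; "moment": the same for the moment, N m; "opening": opening from 0.0 (shut) to 1.0 (fully open).
Only numpy, scipy, OpenCV 4.12 (cv2) and the standard library are available. Lean on these libraries where they do the work, as an engineer would, in place of code of your own. Each camera call takes 0.05 s, during which the arm holds its last target.

### The job

With the outside (the backs) of the fingers, without gripping it, press the red brake lever in towards the bar as far as it will go, firmly but without forcing it, and hold it at its stop for a good second; then follow it back out so that it does not snap back. Once the lever is fully out, press the green button on the tester box down to record the check, and let go. Do not touch the lever's inner side, keep off the bar and its column, and leave the loose blue sleeve, the screwdriver and the mouse where they are.

Things in the scene. Friction and masses are not known exactly. Their poses are not given: they have to be found in the camera images.
- stand: fixed test stand: aluminium base plate 150 x 270 x 12 mm with a handlebar stub on a column. Origin on the table straight below the bar; its y axis runs along the level bar; its +x axis is roughly the way the lever is pressed (towards the bar): the lever stands on the -x side. The stand may be yawed up to 0.5 rad either way
- grip_mid (a point): centre of the black grip, on the bar's centreline, 130 mm above the table
- lever (a joint): angle of the red brake lever about its upright hinge, rad: 0 = fully out (rest), 0.30 = its stop, where the tip is still about 23 mm from the grip. A spring returns it: pressed at lever_press it takes about 3 N to start and 7 N near the stop, and then it goes hard. Let go, it snaps back
- lever_hinge (a point): on the lever's upright hinge axis, at mid-height of the blade (130 mm above the table)
- lever_press (a point): where to press: outer face of the blade (away from the bar), mid-height, 85 mm from the hinge; moves with the lever. Its axes: +x square to the blade, towards the bar (the way to press), y from tip to hinge, z up. The blade is straight, 12 mm thick (13.5 with its inner strip), 16 mm high (122 to 138 mm above the table)
- lever_tip (a point): centre of the lever's rounded end (20 mm in diameter, 18 mm high), 112 mm from the hinge, 130 mm above the table
- bar: bar, grip, bracket and column, one fixed part, same origin and axes as the stand; keep off. Bar centreline 130 mm above the table. Black grip 32 mm in diameter, y = -104 to 31 mm (free end). Black lever bracket y = 50 to 80 mm, reaching out to x = -48 mm, top 148 mm above the table. Column 50 x 36 mm at y = 107 to 143 mm, 154 mm tall
- tester: fixed white tester box 130 x 110 mm, 53 mm high, blue foot rim, dark screen; origin at the centre of its underside; the button lies on its top, 32 mm to the -x side of the centre
- record_top (a point): centre of the top face of the round green button (32 mm in diameter) on the tester box, at rest; press it straight down, about 5 N
- record (a joint): how far the green button is pressed, m: 0 = up, 0.006 = fully down; it springs back up
- sleeve_mid (a point): centre (half-way up) of a loose blue grip sleeve standing upright, 38 mm in diameter, 100 mm tall, near the stand; leave it
- screwdriver: loose screwdriver, 170 mm long, lying on the table near the tester box; leave it
- mouse_mid (a point): centre (half-way up) of a loose black computer mouse, 100 x 58 x 31 mm, beyond the tester box; leave it
Not all that is in view belongs to the job. What is meant by the tester is not purple, and is the larger of those in its own colour.

How it is judged:
On the way, in this order (a step that is already met when the one before it is completed fails the run):
1. the fingers hold the lever in at its stop for most of a second (value of joint lever above 0.28 rad and contact force between lever and the fingers above 3 N), for 0.7 s.
2. the lever is fully out again (value of joint lever below 0.02 rad), for 0.1 s.
3. the green button is pressed down (value of joint record above 0.004 m), for 0.05 s.
At the end, for the whole second after the job is handed in: the lever is fully out (within 0.02 rad), the green button is up again (within 1.5 mm), and the sleeve, screwdriver and mouse are within 20 mm of where they began (value of joint lever below 0.02 rad and value of joint record below 0.0015 m and distance of each of sleeve_mid, screwdriver, mouse_mid from where it was at the start of the episode below 0.02 m); the robot touches nothing.
It fails at once if the lever is forced: more than 45 N on it (contact force between lever and the fingers above 45 N).
It fails at once if the lever snaps back (faster than 4 rad/s outwards) (velocity of joint lever below -4 rad/s).
It fails at once if the lever's inner side is touched (pinched or hooked) (contact force between lever_c3 and the fingers above 1 N).
It fails at once if the bar, grip, bracket or column is pushed (over 4 N) (contact force between bar and the fingers above 4 N or contact force between bar and the arm above 4 N).
It fails at once if a loose thing is moved more than 20 mm or lifted (distance of any of sleeve_mid, screwdriver, mouse_mid from where it was at the start of the episode above 0.02 m).
It also fails if it takes over 51 s, if anything falls off the work surface, if the arm or the gripper's body presses on something with over 40 N, if the wrist force passes 120 N, or if a joint passes its speed limit or range.

## Working session

There is one attempt and no reset: what is moved stays moved. The work goes in short steps, Python scripts to look and compute and a shell command to move; the robot and the scene stay as the last step left them, time stands still between calls to the robot, and variables do not carry over. Pictures are saved under pics/ and viewed, and the job is handed in when it is done.

```bash
ls; mkdir -p pics; python3 - <<'E'
from cell import get_obs, vision, bot
import cv2
o=get_obs(); print(o)
for n in ("scene","top"):
    s=vision.snapshot(n); cv2.imwrite(f"pics/{n}0.png",s["frame"]); print(n,s["intrinsics"],s["position"],s["attitude"])
E
```

```text
pics
{'t': 0.0, 'qpos': array([ 1.06989378,  0.47779068,  0.02231229,  1.55647762, -0.01154911,
        1.10931138, -0.08311538]), 'joint_vel': array([-8.49482319e-04,  1.14610585e-04, -2.46359589e-05, -5.47759870e-04,
       -1.30100657e-04, -4.55332501e-04,  3.45525851e-05]), 'joint_efforts': array([-9.20253515e-04, -5.96449864e+01,  1.60775967e+00, -2.81197500e+01,
        1.25712622e-02,  9.52205068e-03, -7.56697318e-06]), 'tcp_pos': array([ 0.25815516, -0.62302076,  0.23032044]), 'tcp_rot': array([-1.526619  ,  1.56893581,  2.00778462]), 'contact_force': array([-0.58202524,  0.59713423,  0.06655763]), 'moment': array([ 0.0312462 , -0.00483428,  0.0242575 ]), 'opening': 0.9991410628437127}
scene [[432.885819    0.        317.7471112]
 [  0.        432.885819  194.7923066]
 [  0.          0.          1.       ]] [ 1.04310148 -0.73138145  0.91776311] [-2.3424957  -0.01926092  0.56805495]
top [[489.33469311   0.         311.22793122]
 [  0.         489.33469311 202.71867967]
 [  0.           0.           1.        ]] [ 0.52418628 -0.03272625  1.20104356] [-3.05583484 -0.01445064 -1.55940676]
```

View pics/scene0.png

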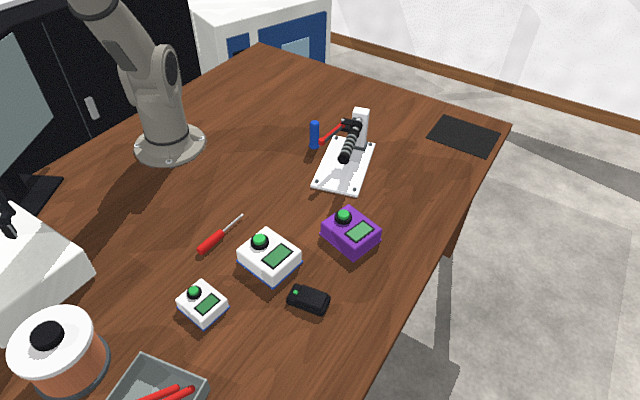

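View pics/top0.png

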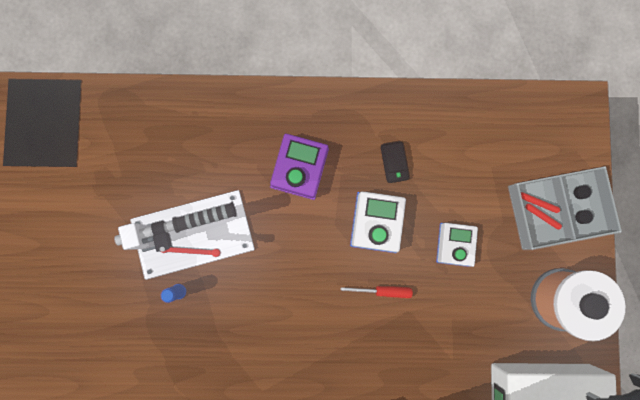

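```bash
cat > h.py <<'E'
from cell import get_obs, vision, bot
import cv2, numpy as np
from scipy.spatial.transform import Rotation as R
def rot(a): return R.from_euler('xyz',a).as_matrix()
class Cam:
    def __init__(s,name):
        d=vision.snapshot(name); s.f=d["frame"]; s.K=np.array(d["intrinsics"]); s.p=np.array(d["position"]); s.R=rot(d["attitude"])
    def ray(s,uv):
        v=s.R@np.linalg.solve(s.K,[uv[0],uv[1],1.]); return v/np.linalg.norm(v)
    def onz(s,uv,z):
        v=s.ray(uv); return s.p+v*(z-s.p[2])/v[2]
    def proj(s,P):
        c=s.R.T@(np.array(P)-s.p); q=s.K@c; return q[:2]/q[2]
def tri(a,ua,b,ub):
    A=[];y=[]
    va=a.ray(ua);vb=b.ray(ub)
    s=np.linalg.lstsq(np.c_[va,-vb],b.p-a.p,rcond=None)[0]
    P=a.p+va*s[0];Q=b.p+vb*s[1]
    return (P+Q)/2,np.linalg.norm(P-Q)
def crop(c,x0,y0,w,h,k,name):
    cv2.imwrite(name,cv2.resize(c.f[y0:y0+h,x0:x0+w],None,fx=k,fy=k,interpolation=cv2.INTER_CUBIC))
E
python3 - <<'E'
from h import *
t=Cam("top");s=Cam("scene")
crop(t,110,180,160,130,5,"pics/t1.png"); crop(s,290,90,110,110,5,"pics/s1.png")
crop(t,330,170,160,120,5,"pics/t2.png"); crop(s,190,195,120,100,5,"pics/s2.png")
o=get_obs(); print(np.round(rot(o["tcp_rot"]),3))
for n,c in(("top",t),("scene",s)):
    h=cv2.cvtColor(c.f,cv2.COLOR_BGR2HSV)
    for col,m in (("red",(cv2.inRange(h,(0,140,70),(8,255,255))|cv2.inRange(h,(172,140,70),(180,255,255)))),("green",cv2.inRange(h,(50,150,60),(75,255,255))),("blue",cv2.inRange(h,(105,150,50),(125,255,255)))):
        k,_,st,ce=cv2.connectedComponentsWithStats(m)
        for i in range(1,k):
            if st[i,4]>25: print(n,col,st[i],np.round(ce[i],1))
E
```

```text
[[-0.     0.383 -0.924]
 [ 0.001 -0.924 -0.383]
 [-1.    -0.001  0.   ]]
top red [521 193  39  20 239] [539.9 202.6]
top red [526 204  36  25 234] [543.1 216.1]
top red [165 248  55   8 179] [194.9 251. ]
top red [376 286  37  13 399] [394.1 291.7]
top blue [162 290  11  12  86] [166.7 295.8]
scene red [318 121  27  25 136] [329.1 133.7]
scene red [196 229  29  26 333] [209.8 241.9]
scene red [138 384  57  16 481] [170.3 393. ]
scene green [253 234  13  11  64] [258.1 239.3]
scene green [188 287  10   9  56] [192.6 290.5]
scene blue [ 259   12   67   51 1577] [298.9  33.9]
scene blue [227  33  23  25 302] [237.7  43.3]
scene blue [309 120  10  29 247] [313.9 134.3]
scene blue [236 260  67  29  74] [269.5 273.9]
```

View pics/t1.png

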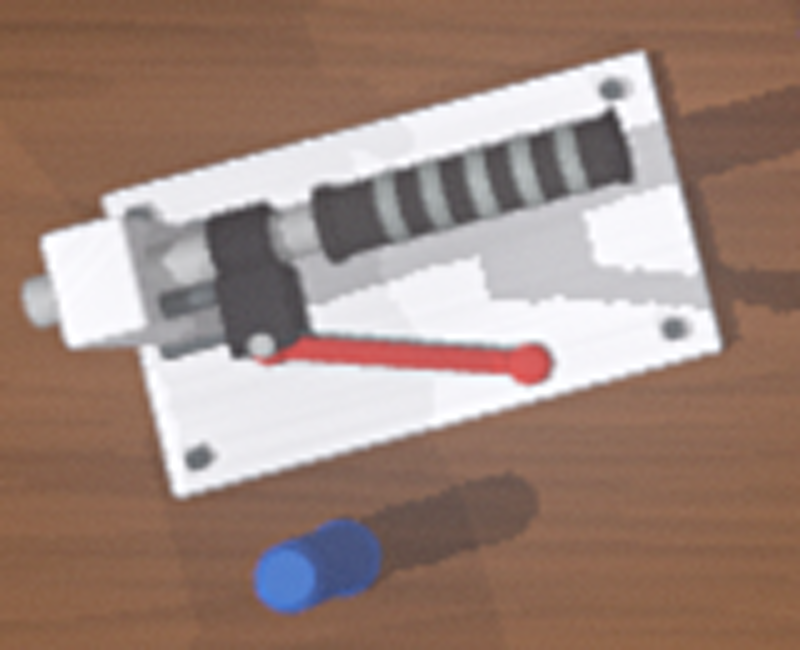

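View pics/s1.png

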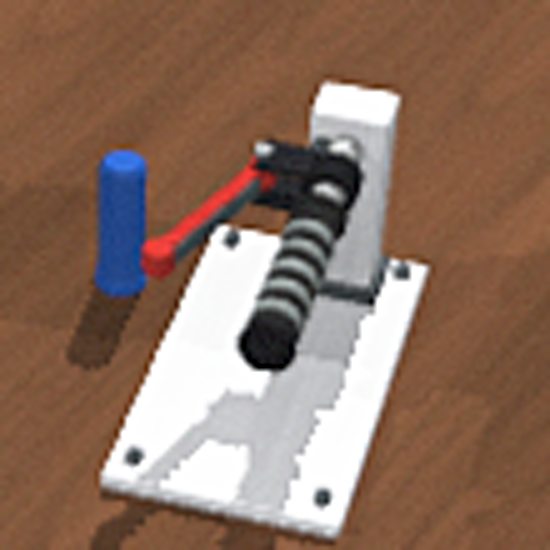

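View pics/t2.png

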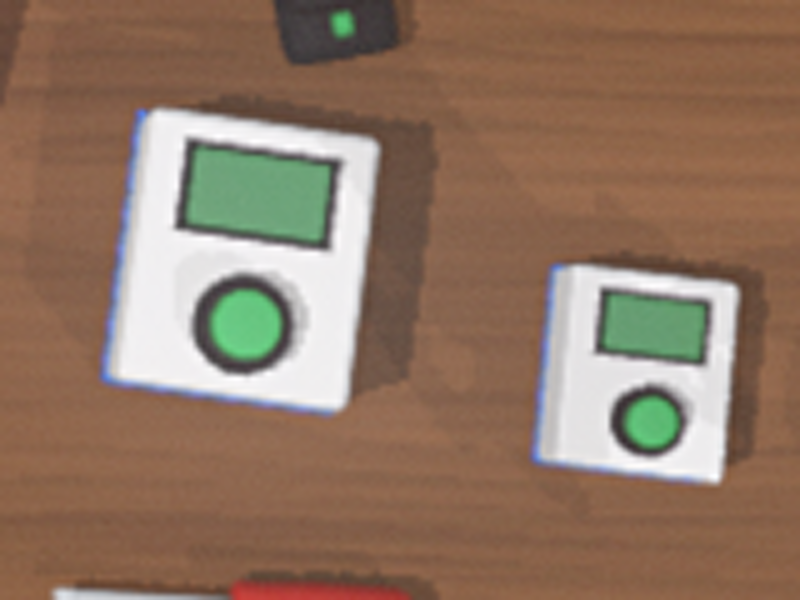

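View pics/s2.png

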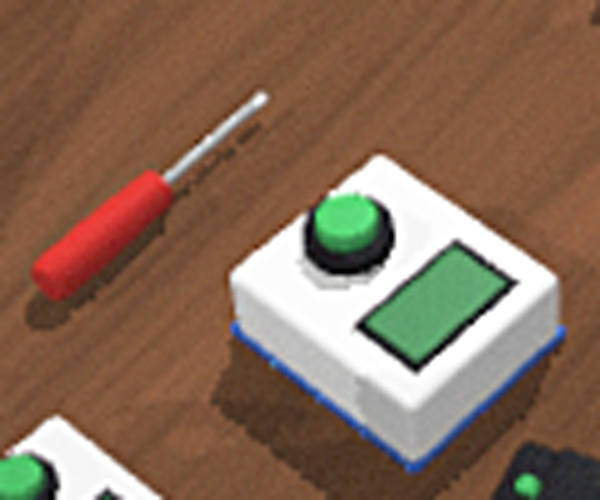

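```bash
python3 - <<'E'
from h import *
t=Cam("top");s=Cam("scene")
T=lambda u,v,x0,y0:np.array([(u+.5)/5-.5+x0,(v+.5)/5-.5+y0])
tip=tri(t,T(532,363,110,180),s,T(158,256,290,90)); print("tip",tip, t.onz(T(532,363,110,180),.139))
pin=tri(t,T(261,346,110,180),s,T(265,149,290,90)); print("pin",pin,t.onz(T(261,346,110,180),.15))
b=tri(t,T(246,324,330,170),s,T(347,221,190,195)); print("btn",b,t.onz(T(246,324,330,170),.065))
print("slv",tri(t,T(288,578,110,180),s,T(123,160,290,90)),t.onz(T(288,578,110,180),.1))
print("bladeends",t.onz(T(310,348,110,180),.138),t.onz(T(512,360,110,180),.138))
# grip outline edges top: near-side edge
g1=t.onz(T(332,224,110,180),.146);g2=t.onz(T(620,146,110,180),.146);print("grip",g1,g2, np.arctan2(*(g1-g2)[:2]))
for q in ((105,197),(645,52),(722,349),(175,496)): print("plate",np.round(t.onz(T(*q,110,180),.012),3))
E
```

```text
tip (array([0.50587669, 0.15793803, 0.13242522]), np.float64(0.0003140439664393561)) [0.50611649 0.15685651 0.139     ]
pin (array([0.51240981, 0.27119763, 0.14706306]), np.float64(0.0005445676026074167)) [0.51221985 0.27018989 0.15      ]
btn (array([ 0.55000185, -0.20514272,  0.06965137]), np.float64(0.0002044953463607758)) [ 0.55018844 -0.2057873   0.065     ]
slv (array([0.40963957, 0.26876845, 0.10043015]), np.float64(4.3135415463052964e-05)) [0.40957739 0.26887344 0.1       ]
bladeends [0.51146258 0.25259696 0.138     ] [0.50729014 0.16567062 0.138     ]
grip [0.56466701 0.2429336  0.146     ] [0.59978407 0.12035761 0.146     ] -0.27901866472636455
plate [0.582 0.388 0.012]
plate [0.656 0.129 0.012]
plate [0.512 0.088 0.012]
plate [0.439 0.348 0.012]
```

```bash
python3 -m pendant '[{"tx":-1,"turn":-1,"grip":1},{"tx":-1,"turn":-1,"grip":1},{"tx":-1,"turn":-1,"grip":1},{"tx":-1,"turn":-1,"grip":1},{"turn":-1,"grip":1},{"turn":-1,"grip":1},{"turn":-1,"grip":1},{"turn":-1,"grip":1},{"turn":-1,"grip":1},{"turn":-1,"grip":1}]'
python3 -m pendant '[{"turn":-1,"grip":1},{"turn":-1,"grip":1},{"turn":-1,"grip":1},{"turn":-1,"grip":1},{"turn":-0.6,"grip":1},{"grip":1},{"grip":1}]'
python3 -c "
from h import *
o=get_obs();print(np.round(rot(o['tcp_rot']),3),o['qpos'])"
```

```text
[[-0.     0.383 -0.924]
 [ 0.001 -0.924 -0.383]
 [-1.    -0.001  0.   ]] [ 1.06992469  0.47726505  0.02236289  1.55573963 -0.01150637  1.10930284
 -0.08309376]validation failed for argument at $[0]...
validation failed for argument at $[0]...
```

```bash
python3 -m pendant '[{"tx":-1,"ty":0,"tz":0,"turn":-1,"grip":1},{"tx":-1,"ty":0,"tz":0,"turn":-1,"grip":1},{"tx":-1,"ty":0,"tz":0,"turn":-1,"grip":1},{"tx":-1,"ty":0,"tz":0,"turn":-1,"grip":1},{"tx":0,"ty":0,"tz":0,"turn":-1,"grip":1},{"tx":0,"ty":0,"tz":0,"turn":-1,"grip":1},{"tx":0,"ty":0,"tz":0,"turn":-1,"grip":1},{"tx":0,"ty":0,"tz":0,"turn":-1,"grip":1},{"tx":0,"ty":0,"tz":0,"turn":-1,"grip":1},{"tx":0,"ty":0,"tz":0,"turn":-1,"grip":1}]'
```

```text
t: 1.13
tcp_pos: [0.2583, -0.6235, 0.3312]
tcp_rot: [-2.352, 1.571, 2.06]
contact_force: [-0.5, 0.0, -0.2]
opening: -0.003
```

```bash
python3 -m pendant '[{"tx":0,"ty":0,"tz":0,"turn":-1,"grip":1},{"tx":0,"ty":0,"tz":0,"turn":-1,"grip":1},{"tx":0,"ty":0,"tz":0,"turn":-1,"grip":1},{"tx":0,"ty":0,"tz":0,"turn":-1,"grip":1},{"tx":0,"ty":0.5,"tz":0,"turn":-0.6,"grip":1},{"tx":0,"ty":1,"tz":-0.5,"turn":0,"grip":1},{"tx":0,"ty":1,"tz":-1,"turn":0,"grip":1},{"tx":0,"ty":1,"tz":-1,"turn":0,"grip":1},{"tx":0,"ty":1,"tz":-1,"turn":0,"grip":1},{"tx":0,"ty":1,"tz":-1,"turn":0,"grip":1}]'
python3 -m pendant '[{"tx":0,"ty":1,"tz":-1,"turn":0,"grip":1},{"tx":0,"ty":1,"tz":-1,"turn":0,"grip":1},{"tx":0,"ty":1,"tz":-1,"turn":0,"grip":1},{"tx":0,"ty":1,"tz":-1,"turn":0,"grip":1},{"tx":0,"ty":0,"tz":-1,"turn":0,"grip":1},{"tx":0,"ty":0,"tz":-1,"turn":0,"grip":1},{"tx":0,"ty":0,"tz":-1,"turn":0,"grip":1},{"tx":0,"ty":0,"tz":-1,"turn":0,"grip":1},{"tx":0,"ty":0,"tz":-1,"turn":0,"grip":1},{"tx":0,"ty":0,"tz":-1,"turn":0,"grip":1}]'
python3 -c "
from h import *
o=get_obs();print(np.round(rot(o['tcp_rot']),3),o['qpos'])"
```

```text
t: 1.97
tcp_pos: [0.3853, -0.4977, 0.3313]
tcp_rot: [-0.378, 1.571, -1.853]
contact_force: [0.5, 0.8, 0.3]
opening: -0.002
t: 2.8
tcp_pos: [0.4597, -0.2394, 0.3313]
tcp_rot: [0.072, 1.571, -1.403]
contact_force: [-0.6, 0.3, 0.4]
opening: -0.001
[[ 0.     0.995  0.096]
 [-0.     0.096 -0.995]
 [-1.     0.     0.   ]] [ 0.73607467  0.1619884  -0.42446724  1.77225142  0.07093203  1.2222187
  0.38824722]
```

```bash
python3 -m pendant '[{"tx":0,"ty":0,"tz":-1,"turn":0,"grip":1},{"tx":0,"ty":0,"tz":-1,"turn":0,"grip":1},{"tx":0,"ty":0,"tz":-1,"turn":0,"grip":1},{"tx":0,"ty":0,"tz":-1,"turn":0,"grip":1},{"tx":0,"ty":0,"tz":-1,"turn":0,"grip":1},{"tx":0,"ty":0,"tz":-1,"turn":0,"grip":1},{"tx":0,"ty":0,"tz":-1,"turn":0,"grip":1},{"tx":0,"ty":0,"tz":-1,"turn":0,"grip":1},{"tx":0,"ty":0,"tz":-1,"turn":0,"grip":1},{"tx":0,"ty":0,"tz":-1,"turn":0,"grip":1}]'
python3 -m pendant '[{"tx":0,"ty":1,"tz":-1,"turn":0,"grip":1},{"tx":0,"ty":0,"tz":-1,"turn":0,"grip":1},{"tx":0,"ty":0,"tz":-1,"turn":0,"grip":1},{"tx":0,"ty":0,"tz":-1,"turn":0,"grip":1},{"tx":0,"ty":0,"tz":-1,"turn":0,"grip":1},{"tx":0,"ty":0,"tz":-1,"turn":0,"grip":1},{"tx":0,"ty":0,"tz":-0.9,"turn":0,"grip":1},{"tx":0,"ty":0,"tz":0,"turn":0,"grip":1},{"tx":0,"ty":0,"tz":0,"turn":0,"grip":1}]'
python3 -c "
from h import *
o=get_obs();print(np.round(rot(o['tcp_rot']),3),o['qpos'])"
```

```text
t: 3.63
tcp_pos: [0.4357, 0.0093, 0.3314]
tcp_rot: [0.687, 1.57, -0.788]
contact_force: [-0.2, 0.1, 0.2]
opening: -0.002
t: 4.38
tcp_pos: [0.444, 0.1834, 0.3314]
tcp_rot: [2.651, 1.571, 1.179]
contact_force: [0.4, -0.4, 1.2]
opening: -0.004
[[ 0.     0.995  0.099]
 [ 0.     0.099 -0.995]
 [-1.     0.    -0.   ]] [ 0.2270909   0.13510915 -0.81057481  1.83018755  0.1040418   1.21961616
 -0.51576877]
```

```bash
python3 -m pendant '[{"tx":1,"ty":0,"tz":0,"turn":0,"grip":1},{"tx":1,"ty":0,"tz":0,"turn":0,"grip":1},{"tx":1,"ty":0,"tz":0,"turn":0,"grip":1},{"tx":1,"ty":0,"tz":0,"turn":0,"grip":1},{"tx":1,"ty":0,"tz":0,"turn":0,"grip":1},{"tx":1,"ty":0,"tz":0,"turn":0,"grip":1},{"tx":1,"ty":0,"tz":0,"turn":0,"grip":1},{"tx":0.8,"ty":0,"tz":0,"turn":0,"grip":1},{"tx":0.8,"ty":0,"tz":0,"turn":0,"grip":1},{"tx":0,"ty":0,"tz":0,"turn":0,"grip":1}]'
python3 - <<'E'
from h import *
t=Cam("top");s=Cam("scene")
crop(t,110,180,160,120,5,"pics/t3.png"); crop(s,260,60,140,120,5,"pics/s3.png")
E
```

```text
t: 5.22
tcp_pos: [0.4426, 0.1794, 0.113]
tcp_rot: [-1.168, 1.564, -2.645]
contact_force: [-0.5, -1.1, 0.7]
opening: -0.0
```

View pics/t3.png

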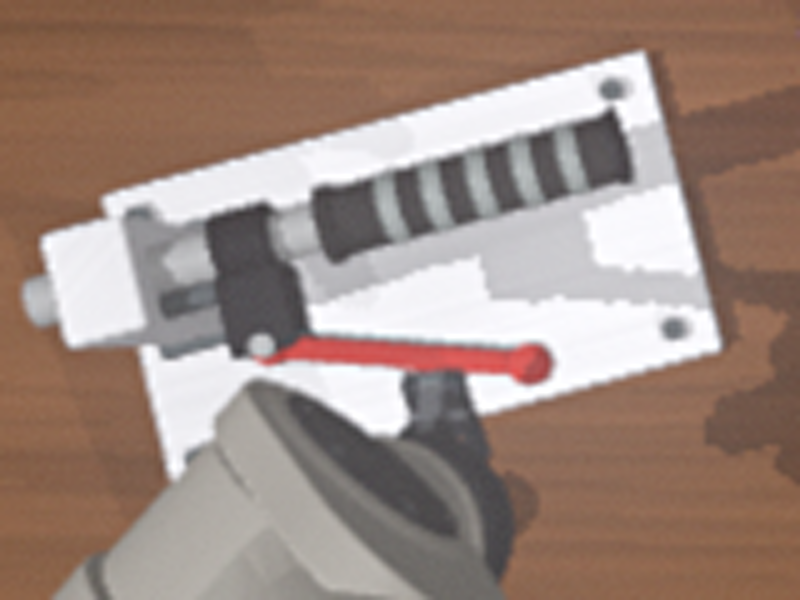

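View pics/s3.png

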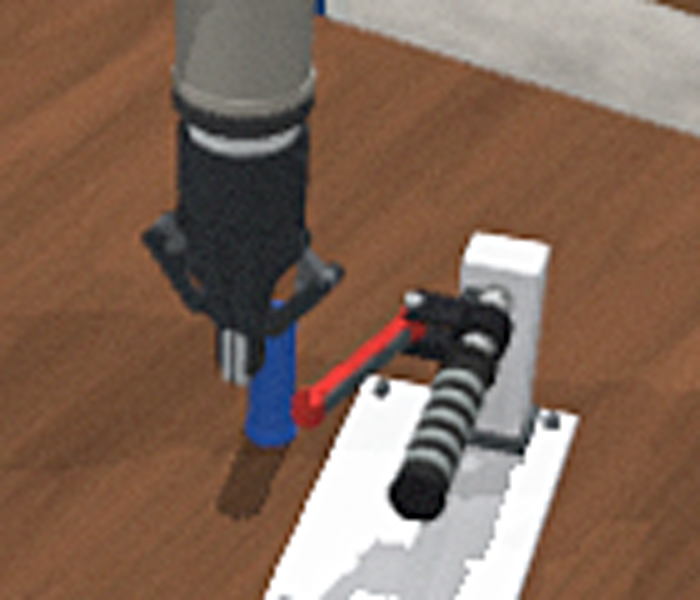

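```bash
python3 -m pendant '[{"tx":0,"ty":0.8,"tz":0,"turn":0,"grip":1},{"tx":0,"ty":0,"tz":0,"turn":0,"grip":1},{"tx":0,"ty":0,"tz":0,"turn":0,"grip":1}]'
python3 -c "
from h import *
o=get_obs();print(np.round(rot(o['tcp_rot']),3),o['qpos'])"
```

```text
t: 5.57
tcp_pos: [0.4661, 0.1843, 0.1178]
tcp_rot: [1.844, 1.568, 0.368]
contact_force: [-0.3, -0.2, -0.5]
opening: 0.002
[[ 0.003  0.996  0.094]
 [ 0.001  0.094 -0.996]
 [-1.     0.003 -0.001]] [ 0.08191222  0.43214006 -0.71068523  2.03316973  0.38847795  0.80791885
 -0.7619681 ]
```

```bash
python3 -m pendant '[{"tx":0,"ty":0.3,"tz":0,"turn":0,"grip":1},{"tx":0,"ty":0.3,"tz":0,"turn":0,"grip":1},{"tx":0,"ty":0,"tz":0,"turn":0,"grip":1},{"tx":0,"ty":0,"tz":0,"turn":0,"grip":1}]'
python3 -m pendant '[{"tx":0,"ty":0.1,"tz":0,"turn":0,"grip":1},{"tx":0,"ty":0.1,"tz":0,"turn":0,"grip":1},{"tx":0,"ty":0,"tz":0,"turn":0,"grip":1},{"tx":0,"ty":0,"tz":0,"turn":0,"grip":1}]'
python3 -m pendant '[{"tx":0,"ty":0.1,"tz":0,"turn":0,"grip":1},{"tx":0,"ty":0.1,"tz":0,"turn":0,"grip":1},{"tx":0,"ty":0,"tz":0,"turn":0,"grip":1},{"tx":0,"ty":0,"tz":0,"turn":0,"grip":1}]'
```

```text
t: 5.9
tcp_pos: [0.4797, 0.1857, 0.1165]
tcp_rot: [2.042, 1.57, 0.567]
contact_force: [-0.6, 0.4, -0.3]
opening: -0.001
t: 6.23
tcp_pos: [0.4842, 0.1862, 0.1162]
tcp_rot: [-1.491, 1.571, -2.965]
contact_force: [-0.6, -0.2, -0.4]
opening: 0.0
t: 6.57
tcp_pos: [0.4887, 0.1863, 0.1161]
tcp_rot: [-1.105, 1.569, -2.58]
contact_force: [-2.7, -0.5, 2.2]
opening: -0.0
```

```bash
python3 -m pendant '[{"tx":0,"ty":0.15,"tz":0,"turn":0,"grip":1},{"tx":0,"ty":0.15,"tz":0,"turn":0,"grip":1},{"tx":0,"ty":0.15,"tz":0,"turn":0,"grip":1},{"tx":0,"ty":0.15,"tz":0,"turn":0,"grip":1},{"tx":0,"ty":0,"tz":0,"turn":0,"grip":1},{"tx":0,"ty":0,"tz":0,"turn":0,"grip":1}]'
python3 -m pendant '[{"tx":0,"ty":0.1,"tz":0,"turn":0,"grip":1},{"tx":0,"ty":0.06,"tz":0,"turn":0,"grip":1},{"tx":0,"ty":0,"tz":0,"turn":0,"grip":1},{"tx":0,"ty":0,"tz":0,"turn":0,"grip":1}]'
python3 - <<'E'
from h import *
t=Cam("top");s=Cam("scene")
crop(t,110,180,160,120,5,"pics/t4.png"); crop(s,260,60,140,120,5,"pics/s4.png")
E
```

```text
t: 7.07
tcp_pos: [0.5035, 0.1867, 0.1158]
tcp_rot: [-0.858, 1.567, -2.333]
contact_force: [-5.6, -4.9, 2.7]
opening: 0.003
t: 7.4
tcp_pos: [0.5071, 0.187, 0.1157]
tcp_rot: [-0.886, 1.567, -2.362]
contact_force: [-6.0, -4.0, 3.9]
opening: 0.0
```

View pics/t4.png

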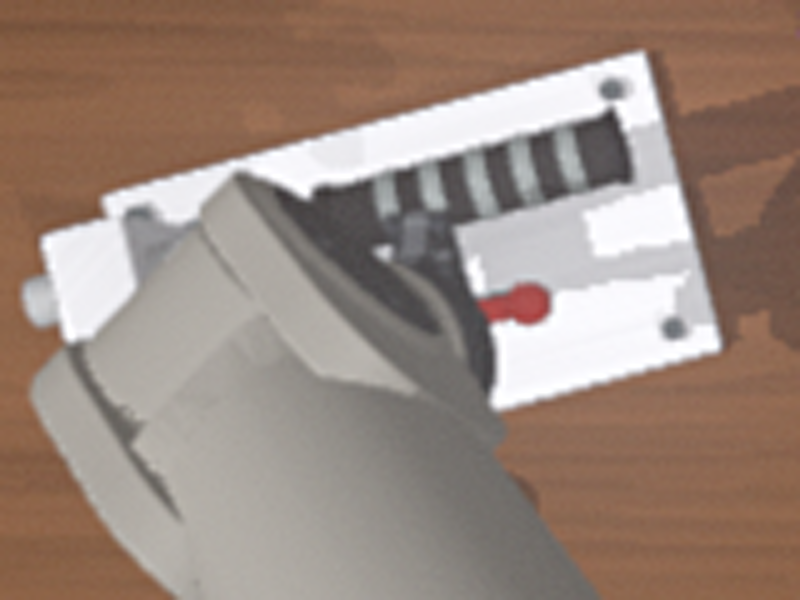

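View pics/s4.png

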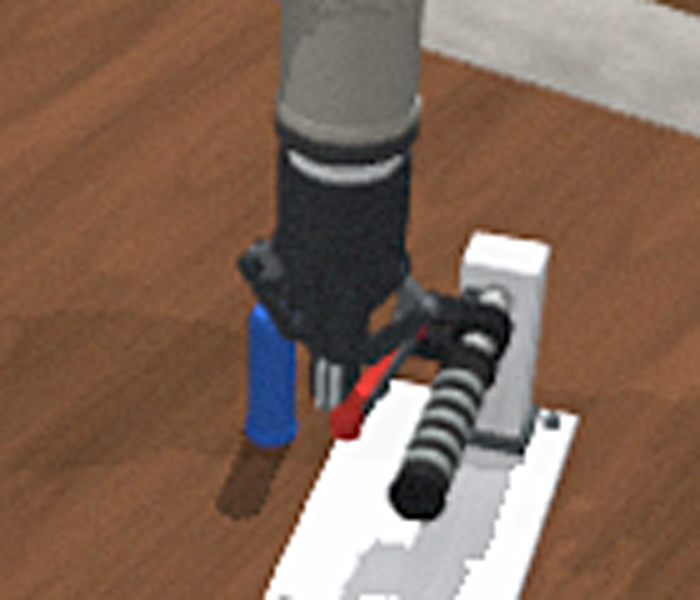

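```bash
python3 -m pendant '[{"tx":0,"ty":0.06,"tz":0,"turn":0,"grip":1},{"tx":0,"ty":0.06,"tz":0,"turn":0,"grip":1},{"tx":0,"ty":0,"tz":0,"turn":0,"grip":1},{"tx":0,"ty":0,"tz":0,"turn":0,"grip":1}]'
python3 -m pendant '[{"tx":0,"ty":0.04,"tz":0,"turn":0,"grip":1},{"tx":0,"ty":0,"tz":0,"turn":0,"grip":1},{"tx":0,"ty":0,"tz":0,"turn":0,"grip":1}]'
python3 - <<'E'
from h import *
t=Cam("top")
for q in ((532,363),(532,302)):
  P=t.onz(((q[0]+.5)/5-.5+110,(q[1]+.5)/5-.5+180),.139); d=P-np.array([.5122,.2702,0]);print(P,np.arctan2(d[0],-d[1]))
h=cv2.cvtColor(t.f,cv2.COLOR_BGR2HSV)
crop(t,110,180,160,120,5,"pics/t5.png")
E
```

```text
t: 7.83
tcp_pos: [0.5099, 0.1873, 0.1157]
tcp_rot: [-0.934, 1.567, -2.409]
contact_force: [-6.6, -4.4, 4.5]
opening: 0.001
t: 8.08
tcp_pos: [0.5108, 0.1875, 0.1157]
tcp_rot: [-0.954, 1.567, -2.429]
contact_force: [-6.9, -4.3, 3.1]
opening: -0.001
[0.50611649 0.15685651 0.139     ] -0.053621806560531234
[0.53231158 0.15759047 0.139     ] 0.17673242863714334
```

View pics/t5.png

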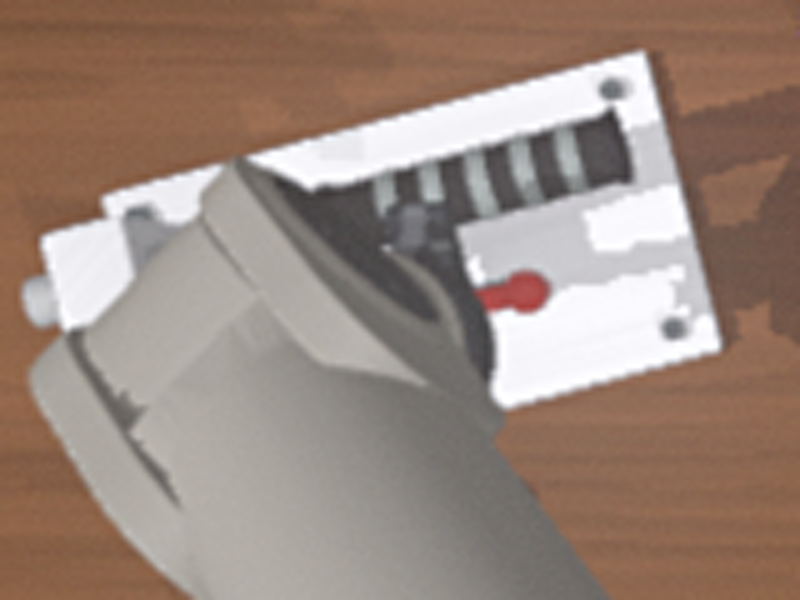

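```bash
for i in 1; do python3 -m pendant '[{"tx":0,"ty":0.04,"tz":0,"turn":0,"grip":1},{"tx":0,"ty":0,"tz":0,"turn":0,"grip":1}]'; done
python3 -m pendant '[{"tx":0,"ty":0.04,"tz":0,"turn":0,"grip":1},{"tx":0,"ty":0,"tz":0,"turn":0,"grip":1}]'
python3 -m pendant '[{"tx":0,"ty":0.04,"tz":0,"turn":0,"grip":1},{"tx":0,"ty":0,"tz":0,"turn":0,"grip":1},{"tx":0,"ty":0,"tz":0,"turn":0,"grip":1}]'
```

```text
t: 8.3
tcp_pos: [0.5118, 0.1875, 0.1157]
tcp_rot: [-0.961, 1.566, -2.436]
contact_force: [-7.5, -4.6, 3.4]
opening: 0.001
t: 8.47
tcp_pos: [0.5125, 0.1877, 0.1157]
tcp_rot: [-1.003, 1.566, -2.478]
contact_force: [-6.7, -4.5, 5.3]
opening: -0.003
t: 8.72
tcp_pos: [0.5127, 0.1876, 0.1156]
tcp_rot: [-1.047, 1.564, -2.522]
contact_force: [-10.9, -4.2, 7.2]
opening: -0.002
```

```bash
python3 -m pendant '[{"tx":0,"ty":0.04,"tz":0,"turn":0,"grip":1},{"tx":0,"ty":0,"tz":0,"turn":0,"grip":1}]'
python3 - <<'E'
from h import *
t=Cam("top")
crop(t,110,180,160,120,5,"pics/t6.png")
E
python3 -m pendant '[{"tx":0,"ty":0.03,"tz":0,"turn":0,"grip":1},{"tx":0,"ty":0,"tz":0,"turn":0,"grip":1},{"tx":0,"ty":0,"tz":0,"turn":0,"grip":1},{"tx":0,"ty":0,"tz":0,"turn":0,"grip":1},{"tx":0,"ty":0,"tz":0,"turn":0,"grip":1},{"tx":0,"ty":0,"tz":0,"turn":0,"grip":1}]'
```

```text
t: 8.88
tcp_pos: [0.5128, 0.1877, 0.1156]
tcp_rot: [-1.089, 1.563, -2.563]
contact_force: [-13.8, -5.0, 9.0]
opening: 0.001
t: 9.43
tcp_pos: [0.5129, 0.1877, 0.1155]
tcp_rot: [-1.095, 1.562, -2.569]
contact_force: [-15.9, -5.6, 11.8]
opening: 0.001
```

View pics/t6.png

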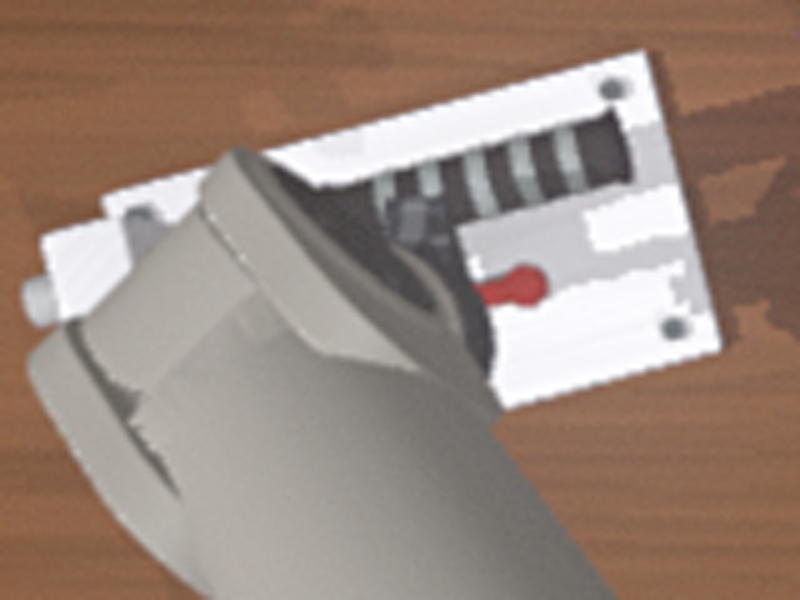

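```bash
python3 -m pendant '[{"tx":0,"ty":0,"tz":0,"turn":0,"grip":1},{"tx":0,"ty":0,"tz":0,"turn":0,"grip":1},{"tx":0,"ty":0,"tz":0,"turn":0,"grip":1},{"tx":0,"ty":0,"tz":0,"turn":0,"grip":1},{"tx":0,"ty":0,"tz":0,"turn":0,"grip":1},{"tx":0,"ty":0,"tz":0,"turn":0,"grip":1},{"tx":0,"ty":0,"tz":0,"turn":0,"grip":1},{"tx":0,"ty":0,"tz":0,"turn":0,"grip":1},{"tx":0,"ty":0,"tz":0,"turn":0,"grip":1},{"tx":0,"ty":0,"tz":0,"turn":0,"grip":1}]'
python3 -m pendant '[{"tx":0,"ty":-0.06,"tz":0,"turn":0,"grip":1},{"tx":0,"ty":-0.08,"tz":0,"turn":0,"grip":1},{"tx":0,"ty":-0.08,"tz":0,"turn":0,"grip":1},{"tx":0,"ty":-0.08,"tz":0,"turn":0,"grip":1},{"tx":0,"ty":-0.08,"tz":0,"turn":0,"grip":1},{"tx":0,"ty":-0.08,"tz":0,"turn":0,"grip":1},{"tx":0,"ty":-0.08,"tz":0,"turn":0,"grip":1},{"tx":0,"ty":-0.08,"tz":0,"turn":0,"grip":1},{"tx":0,"ty":-0.08,"tz":0,"turn":0,"grip":1},{"tx":0,"ty":-0.08,"tz":0,"turn":0,"grip":1}]'
python3 -m pendant '[{"tx":0,"ty":-0.08,"tz":0,"turn":0,"grip":1},{"tx":0,"ty":-0.08,"tz":0,"turn":0,"grip":1},{"tx":0,"ty":-0.08,"tz":0,"turn":0,"grip":1},{"tx":0,"ty":-0.08,"tz":0,"turn":0,"grip":1},{"tx":0,"ty":-0.08,"tz":0,"turn":0,"grip":1},{"tx":0,"ty":-0.08,"tz":0,"turn":0,"grip":1},{"tx":0,"ty":-0.08,"tz":0,"turn":0,"grip":1},{"tx":0,"ty":-0.08,"tz":0,"turn":0,"grip":1},{"tx":0,"ty":-0.08,"tz":0,"turn":0,"grip":1},{"tx":0,"ty":-0.08,"tz":0,"turn":0,"grip":1}]'
```

```text
t: 10.27
tcp_pos: [0.5129, 0.1877, 0.1155]
tcp_rot: [-1.09, 1.562, -2.564]
contact_force: [-15.6, -5.8, 10.4]
opening: -0.001
t: 11.1
tcp_pos: [0.4968, 0.1866, 0.1158]
tcp_rot: [-0.98, 1.569, -2.455]
contact_force: [-4.1, -1.7, -0.4]
opening: -0.002
t: 11.93
tcp_pos: [0.4778, 0.1856, 0.1166]
tcp_rot: [1.815, 1.57, 0.34]
contact_force: [0.7, -0.4, -0.8]
opening: 0.004
```

```bash
python3 -m pendant '[{"tx":0,"ty":-0.5,"tz":0,"turn":0,"grip":1},{"tx":0,"ty":-0.7,"tz":0,"turn":0,"grip":1},{"tx":-1,"ty":0,"tz":0,"turn":0,"grip":1},{"tx":-1,"ty":0,"tz":0,"turn":0,"grip":1},{"tx":-1,"ty":0,"tz":0,"turn":0,"grip":1},{"tx":-1,"ty":0,"tz":0,"turn":0,"grip":1},{"tx":0,"ty":0,"tz":0,"turn":0,"grip":1},{"tx":0,"ty":0,"tz":0,"turn":0,"grip":1}]'
python3 - <<'E'
from h import *
t=Cam("top"); crop(t,110,180,160,120,5,"pics/t7.png"); cv2.imwrite("pics/t7f.png",t.f)
o=get_obs();print(np.round(rot(o['tcp_rot']),3),o['qpos'])
E
```

```text
t: 12.6
tcp_pos: [0.4486, 0.1829, 0.2176]
tcp_rot: [1.633, 1.567, 0.158]
contact_force: [0.6, 0.3, -0.8]
opening: -0.002
[[ 0.001  0.995  0.096]
 [-0.     0.096 -0.995]
 [-1.     0.001  0.   ]] [ 0.17409824  0.26763688 -0.79499254  1.97654184  0.22924586  0.98685997
 -0.63485401]
```

View pics/t7f.png

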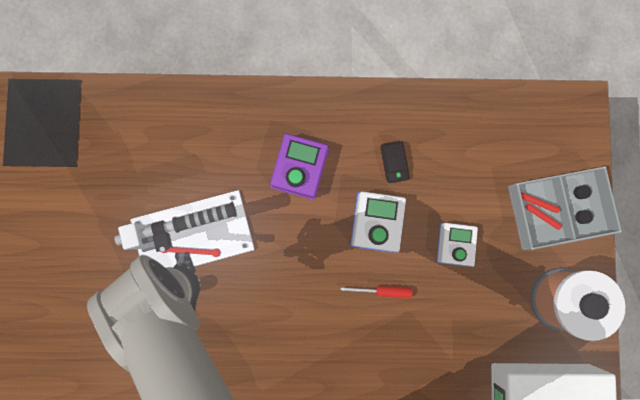

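```bash
python3 -m pendant '[{"tx":0,"ty":0,"tz":1,"turn":0,"grip":1},{"tx":0,"ty":0,"tz":1,"turn":0,"grip":1},{"tx":0,"ty":0,"tz":1,"turn":0,"grip":1},{"tx":0,"ty":0,"tz":1,"turn":0,"grip":1},{"tx":0,"ty":0,"tz":1,"turn":0,"grip":1},{"tx":0,"ty":0.5,"tz":1,"turn":0,"grip":1},{"tx":0,"ty":0.5,"tz":1,"turn":0,"grip":1},{"tx":0,"ty":0.5,"tz":1,"turn":0,"grip":1},{"tx":0,"ty":0.5,"tz":1,"turn":0,"grip":1},{"tx":0,"ty":0.5,"tz":1,"turn":0,"grip":1}]'
python3 -m pendant '[{"tx":0,"ty":0,"tz":1,"turn":0,"grip":1},{"tx":0,"ty":0,"tz":1,"turn":0,"grip":1},{"tx":0,"ty":0,"tz":1,"turn":0,"grip":1},{"tx":0,"ty":0,"tz":1,"turn":0,"grip":1},{"tx":0,"ty":0,"tz":1,"turn":0,"grip":1},{"tx":0,"ty":0,"tz":0.8,"turn":0,"grip":1},{"tx":0,"ty":0,"tz":0,"turn":0,"grip":1},{"tx":0,"ty":0,"tz":0,"turn":0,"grip":1},{"tx":0,"ty":0,"tz":0,"turn":0,"grip":1}]'
```

```text
t: 13.48
tcp_pos: [0.5335, -0.0616, 0.2146]
tcp_rot: [-1.703, 1.568, 3.105]
contact_force: [-0.3, 0.3, -0.2]
opening: 0.006
t: 14.23
tcp_pos: [0.5472, -0.2035, 0.2151]
tcp_rot: [-2.32, 1.569, 2.489]
contact_force: [0.5, 0.4, 0.6]
opening: 0.002
```

```bash
python3 -m pendant '[{"tx":1,"ty":0.1,"tz":0.1,"turn":0,"grip":1},{"tx":1,"ty":0,"tz":0,"turn":0,"grip":1},{"tx":1,"ty":0,"tz":0,"turn":0,"grip":1},{"tx":1,"ty":0,"tz":0,"turn":0,"grip":1},{"tx":0.8,"ty":0,"tz":0,"turn":0,"grip":1},{"tx":0.3,"ty":0,"tz":0,"turn":0,"grip":1},{"tx":0,"ty":0,"tz":0,"turn":0,"grip":1},{"tx":0,"ty":0,"tz":0,"turn":0,"grip":1},{"tx":0,"ty":0,"tz":0,"turn":0,"grip":1}]'
python3 - <<'E'
from h import *
s=Cam("scene"); crop(s,190,160,140,110,5,"pics/s8.png")
E
```

```text
t: 14.98
tcp_pos: [0.5516, -0.2065, 0.0902]
tcp_rot: [1.235, 1.569, -0.239]
contact_force: [-0.3, -1.1, 0.3]
opening: -0.0
```

View pics/s8.png

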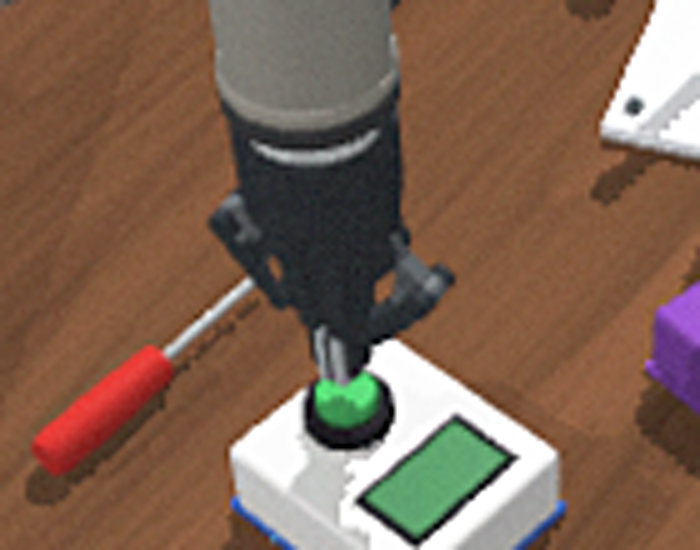

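```bash
python3 -m pendant '[{"tx":0.3,"ty":0,"tz":0,"turn":0,"grip":1},{"tx":0.3,"ty":0,"tz":0,"turn":0,"grip":1},{"tx":0.2,"ty":0,"tz":0,"turn":0,"grip":1},{"tx":0,"ty":0,"tz":0,"turn":0,"grip":1},{"tx":0,"ty":0,"tz":0,"turn":0,"grip":1}]'
python3 -m pendant '[{"tx":0.08,"ty":0,"tz":0,"turn":0,"grip":1},{"tx":0.08,"ty":0,"tz":0,"turn":0,"grip":1},{"tx":0,"ty":0,"tz":0,"turn":0,"grip":1},{"tx":0,"ty":0,"tz":0,"turn":0,"grip":1}]'
```

```text
t: 15.45
tcp_pos: [0.5512, -0.2072, 0.0692]
tcp_rot: [0.996, 1.569, -0.479]
contact_force: [-0.1, -1.1, 4.7]
opening: 0.001
t: 15.78
tcp_pos: [0.5514, -0.2072, 0.0686]
tcp_rot: [0.372, 1.568, -1.103]
contact_force: [-11.3, 2.2, 35.5]
opening: -0.002
```

```bash
python3 - <<'E'
from h import *
s=Cam("scene"); crop(s,220,200,100,80,8,"pics/s9.png"); print(get_obs()["contact_force"])
E
```

```text
[-11.06530305   0.77786433  35.54109161]
```

View pics/s9.png

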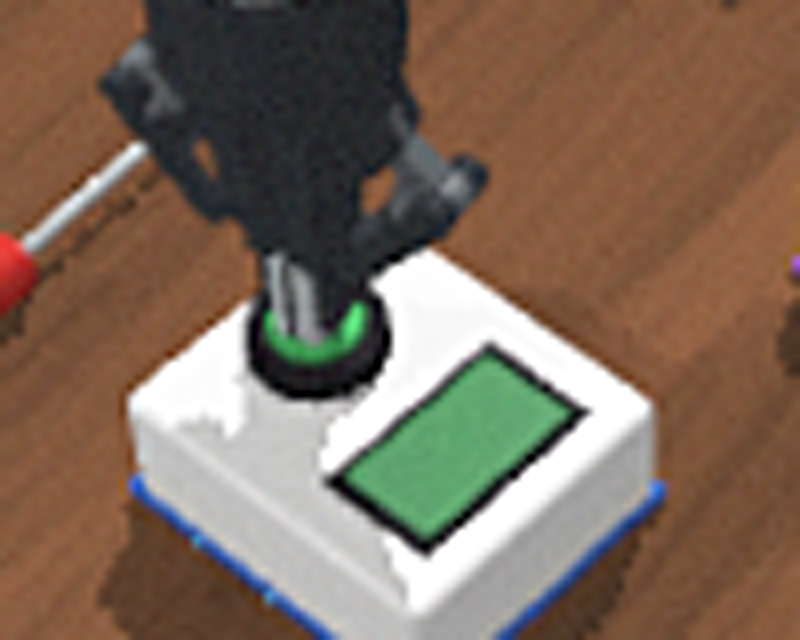

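```bash
python3 -m pendant '[{"tx":-0.2,"ty":0,"tz":0,"turn":0,"grip":1},{"tx":-0.3,"ty":0,"tz":0,"turn":0,"grip":1},{"tx":-0.5,"ty":0,"tz":0,"turn":0,"grip":1},{"tx":-1,"ty":0,"tz":0,"turn":0,"grip":1},{"tx":-1,"ty":0,"tz":0,"turn":0,"grip":1},{"tx":-1,"ty":0,"tz":0,"turn":0,"grip":1},{"tx":-1,"ty":0,"tz":0,"turn":0,"grip":1},{"tx":0,"ty":0,"tz":0,"turn":0,"grip":1},{"tx":0,"ty":0,"tz":0,"turn":0,"grip":1},{"tx":0,"ty":0,"tz":0,"turn":0,"grip":1}]'
python3 - <<'E'
from h import *
s=Cam("scene"); crop(s,190,90,200,200,3,"pics/s10.png"); t=Cam("top"); cv2.imwrite("pics/t10.png",t.f); print(get_obs()["contact_force"])
for n,c in(("top",t),("scene",s)):
    h=cv2.cvtColor(c.f,cv2.COLOR_BGR2HSV)
    for col,m in (("red",(cv2.inRange(h,(0,140,70),(8,255,255))|cv2.inRange(h,(172,140,70),(180,255,255)))),("blue",cv2.inRange(h,(105,150,50),(125,255,255)))):
        k,_,st,ce=cv2.connectedComponentsWithStats(m)
        for i in range(1,k):
            if st[i,4]>25: print(n,col,st[i],np.round(ce[i],1))
E
```

```text
t: 16.67
tcp_pos: [0.5498, -0.2068, 0.1893]
tcp_rot: [-1.817, 1.57, 2.991]
contact_force: [0.8, 0.3, 0.4]
opening: -0.003
[-0.13593615  0.64578766  0.12246069]
top red [521 193  39  20 229] [540.  202.8]
top red [526 204  36  25 228] [543.  216.2]
top red [165 248  55   8 187] [194.9 251. ]
top red [375 286  29  12 298] [389.6 291.4]
top blue [162 290  11  12 102] [166.8 295.6]
scene red [318 121  27  25 137] [329.1 133.8]
scene red [196 229  29  26 331] [209.7 241.9]
scene red [138 385  57  15 463] [170.4 393.2]
scene blue [ 259   12   67   51 1572] [299.   33.9]
scene blue [309 120  10  29 245] [313.9 134.2]
scene blue [263 261  40  28  43] [283.5 276.6]
```

View pics/s10.png

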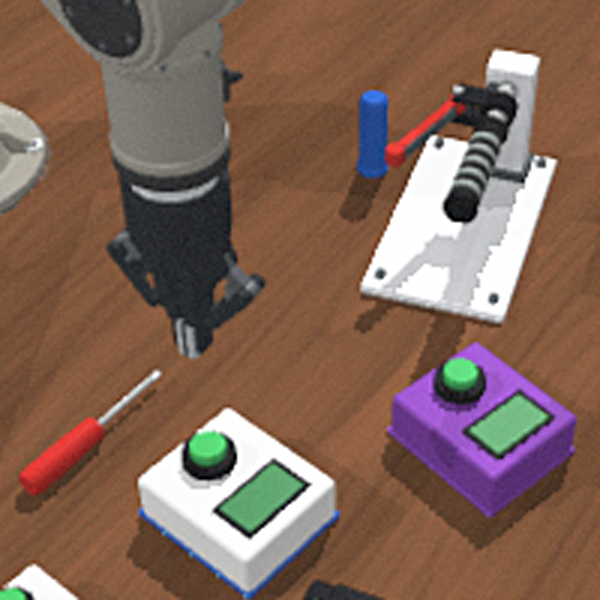

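View pics/t10.png

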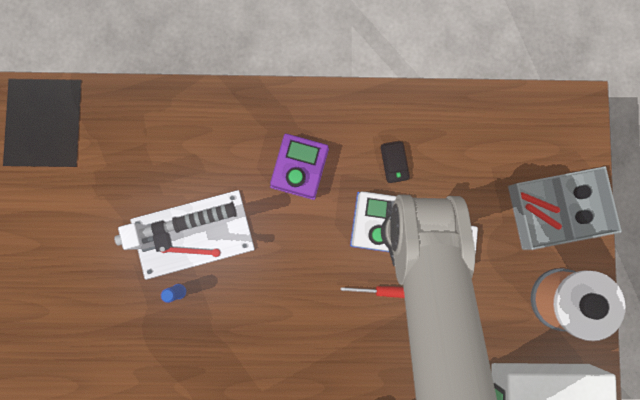

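The final pictures show the lever fully out with its tip at (216, 252). The button is up again, and the sleeve, screwdriver and mouse have not moved. The gripper is clear of everything.

```bash
python3 -c "
from cell import bot
print(bot.job_done())"
```

```text
the job is handed in; nothing more can be done
None
```

I pressed the lever, followed it back out, pressed the green button and handed the job in. `job_done()` gives no verdict, so I can't confirm that it passed.

- **Lever press:** I used the back of the shut fingers. The arm stalled at TCP x = 0.513 m, and the tip had moved about 34 mm, which matches 0.30 rad. I held it there for about 1.5 s at roughly 15–20 N.
- **Lever return:** I backed off at about 24 mm/s until contact was lost. In the top view the lever was back at its starting pixels.
- **Button:** I pressed the green button on the larger white tester. It went down flush with its black rim, with about 35 N at the bottom, more than the 5 N given for it, because the last 4 mm step ran into the end of its travel. After I lifted off, it was up again.
- **Last checks:**
    - The sleeve, lever and screwdriver were at the same pixels as at the start, though the arm hid part of the screwdriver in the top view. For the mouse I only compared the pictures by eye.
    - The measured force was about 0 N, with the tool 12 cm above the button.
    - I estimated the lever angle from the images only. The button's height came out at 70 mm from the two views, but contact began within a few millimetres of that, so I can't say exactly where its top was.

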